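# Hold a half-built pedal in reset

### The arm

A 6-joint arm with a two-finger parallel gripper is mounted at the origin on the work surface. World frame = base frame: x ahead of the robot, y to its left, z up, the work surface at z = 0. Lengths are in m, angles in rad, forces in N, time in s.
With the tool pointing down it reaches from about 0.425 to 0.95 m from the base axis. Payload 3.5 kg.
Tool frame: the origin (TCP) lies midway between the tips of the shut fingers; the grasp point (between the pads) lies 19 mm behind it (ctrl.tcp_to_grasp is the distance from the TCP to the grasp point, in m); z points along the fingers, y is the line along which they close (so a half turn about z gives the same grasp; the last joint's range is limited). The gripper opens to 85 mm and grips with 20 to 120 N. Pads are 22 mm wide; open, the fingers measure 114 mm over their backs; the gripper's body (76 mm by 85 mm) begins 54 mm behind the grasp point. The pads swing forward as they close: fully open they stand 13 mm farther back than shut.
Start: joints at [-1.402, 0.286, 1.577, -0, 1.279, -0.15], TCP at [0.212, -0.641, 0.231] pointing down, gripper open.
Joint ranges: [-2.77, 2.77], [-0.9, 2.22], [0.21, 2.48], [-1.53, 4.67], [0.24, 2.81], [-2.84, 2.84]. Speed limits (rad/s): [2.79, 2.79, 3.14, 3.14, 3.14, 3.14].

### API

Orientations are given as a unit quaternion [w, x, y, z].
In Python, from station import sensors, viewer, ctrl gives the robot as it stands.
- The arm moves only by the tool jog_arm, never from a script. Its arguments are lists of equal length, an entry for each row: "grip": the finger opening in mm, from 0 to 85.4; "linear": the shift along the tool's x, y, z in mm, a list of three; "roll": the turn about the tool's z in rad. In form: {"grip": [grip, ...], "linear": [[tx, ty, tz], ...], "roll": [roll, ...]}. A call has 1 to 20 rows; each row shifts and turns the commanded pose from where the row before left it, along the tool's axes as they then stand; what a row does not reach is not made up. A row lasts 1/8 s, in which the tool goes at most 62.5 mm and 10.7 degrees, less where a joint would pass 70% of its speed; a pose out of reach is approached as far as the arm can. A call is refused whole if a number of a shift passes 62.5 or a number of a turn 0.188, either way. A call with a gripper value outside its range is refused whole. The fingers move at their own pace and stop on an object; "force" is the grip in N (left out, the last holds). Time passes only in rows, so rows that do not move let the fingers close. It gives the time, the measured TCP pose, the force, the opening and the grip force at its end, in the units of the state.
- sensors.observe(): the state, without advancing time (a new reading comes with each control period).
- viewer.snapshot(name): name is "side" or "top" or "wrist"; returns the picture (384x512x3 uint8, red, green, blue); there is no depth.
- viewer.get_calibration(name): a dict with "fx", "fy", "cx", "cy" (pixels), "origin" and "attitude" of the camera in the world. Camera axes: x right, y down, z forward; pixel columns grow to the right and rows downward; lengths in m; the calibration is good to about 2 mm. The wrist camera is an equidistant fisheye: a pixel r from the principal point sees the ray r / f radians off the axis. A picture is of the moment at which its call begins: read the wrist's pose just before it. get_calibration takes no time and is no camera call; for the wrist camera it gives the pose at the moment of the call.
- ctrl.finish_job(): hands the job in; it is judged then, once.
The state is a dict: "t": time; "joint_positions": joint angles; "joint_vel": joint speeds; "effort": joint torques, N m; "ee_pos": TCP position; "orientation": TCP orientation; "force": force on the tool from outside, world axes, zero at the start; "ft_torque": the same for the moment, N m; "gripper_width": finger opening in m; "grasp_force": force on a finger pad.
Only numpy, scipy, OpenCV 4.12 (cv2) and the standard library are available. Lean on these libraries where they do the work, as an engineer would, in place of code of your own. Each camera call takes 0.05 s, during which the arm holds its last target. There are 200 camera calls.

### The job

Put the half-built guitar pedal into reset: take the wooden-handled stylus out of the tool rack and with its tip press the recessed start button on top of the grey test box fully down, then let that button come back up. Next reach the stylus tip through the empty round hole in the top of the bare aluminium pedal and push the reset button inside fully down. Finish while still gripping the stylus and holding the reset button down with it; do not disturb the other tools in the rack or the loose parts on the bench.

Things in the scene. Friction and masses are not known exactly. Their poses are not given: they have to be found in the camera images.
- stylus: Stylus, loose, about 45 g, upright in one of the rack's three holes (which one varies), told by its slim wooden handle. Round steel shaft 5 mm thick, 60 mm long, then a turned wooden handle 17 mm thick, 65 mm long. Origin: the tip, the free end of the shaft; z runs up the handle, which spans z = 60 to 125 mm. In the rack the handle's lower face rests on the top board.
- rack: Plywood tool rack, fixed, 60 (x) by 170 (y) by 75 mm high: 12 mm top board, upper face 75 mm up, three 10 mm through holes in a row at y = -50, 0 and +50 mm; end walls, floor. Origin: centre of its underside, z up. Gripping along the rack's x axis keeps the fingers clear of the neighbouring tools, which reach 145 mm above the bench.
- nut_driver: Bystander: nut driver standing in the rack, fat black plastic handle 26 mm in diameter and 70 mm long on a 60 mm steel shaft. Origin: tip of the shaft, z up the handle.
- pin_vise: Bystander: all-steel pin vise standing in the rack, body 16 mm in diameter and 45 mm long on a 60 mm shaft. Origin: tip of the shaft, z up the body.
- test_box: Test box, fixed to the bench: grey painted steel, 100 mm (x) by 110 mm (y) by 55 mm high, with a raised black meter window on the +x half of its top and the round well of the start button on the -x half. Origin: centre of its underside. The test box and the pedal can stand in either place.
- test_hole (a point): Centre of the mouth of the start button's well, level with the top of the test box. The well is round, 16 mm in diameter, vertical; at rest the button's flat top lies 6 mm below this point.
- start_button (a joint): Start button in the test box: black round cap 10 mm in diameter, slides straight down. 0 = up, 0.005 m = fully down; a spring pushes it back: 2 N to start, 5 N at the bottom.
- start_button_cap (a point): Centre of the top face of the start button's cap (moves with it).
- pedal: Half-built guitar pedal, fixed to the bench: hollow bare aluminium box 120 (x) by 94 mm (y), top face 44 mm above the bench. Three bare pot shafts (14 mm tall) stand in a row on the +x end of the top, a small LED bezel (3 mm tall) near the middle, the single empty hole at the -x end. Origin: centre of its underside.
- pedal_hole (a point): Centre of the empty footswitch hole, level with the pedal's top face. Round, 14 mm in diameter, vertical, through the 3 mm top; at rest the reset button's flat top lies 14 mm below this point, centred under the hole.
- reset_button (a joint): Reset button inside the pedal: white round cap 10 mm in diameter, slides straight down. 0 = up, 0.005 m = fully down; a spring pushes it back: 2 N to start, 5 N at the bottom.
- reset_button_cap (a point): Centre of the top face of the reset button's cap (moves with it).
- knob_cap0: Bystander: loose cream resin knob cap standing on the bench, 21 mm in diameter, 16 mm tall. Origin: centre of its underside.
- knob_cap1: Bystander: loose cream resin knob cap standing on the bench, 21 mm in diameter, 16 mm tall. Origin: centre of its underside.
- knob_cap2: Bystander: loose cream resin knob cap standing on the bench, 21 mm in diameter, 16 mm tall. Origin: centre of its underside.
- dc_jack: Bystander: loose silver DC power jack, 14 by 11 by 11 mm, on the bench. Origin: centre of its underside.
- pump: Bystander: loose red plastic desoldering pump, about 205 mm long along its x axis and 19 mm thick, lying on the bench. Origin: under the centre of its barrel.
Things that resemble listed ones, but are neither listed nor needed, are in the scene too. Leave any purple or turquoise look-alike of the test_box alone.

How it is judged:
On the way, in this order (a step that is already met when the one before it is completed fails the run):
1. the start button is pressed down with the stylus (value of joint start_button above 0.0035 m and contact force between stylus and start_button above 1 N and horizontal distance between stylus and test_hole below 0.008 m), for 0.1 s.
2. the start button has come back up (value of joint start_button below 0.001 m), for 0.1 s.
3. the reset button is pressed down with the stylus (value of joint reset_button above 0.0035 m and contact force between stylus and reset_button above 1 N and horizontal distance between stylus and pedal_hole below 0.008 m), for 0.3 s.
At the end, for the whole second after the job is handed in: The gripper holds the stylus, whose tip is inside the pedal's hole (within 8 mm of its axis, more than 14 mm deep) and keeps the reset button at least 3.5 mm of its 5 mm down with more than 1 N; the start button is back up (within 1 mm) (all of step 3 and z of stylus in the frame of pedal_hole below -0.014 m and contact force between the fingers and stylus above 2 N and value of joint start_button below 0.001 m); the arm keeps its last pose, push and grip.
It fails at once if another tool in the rack is moved more than 20 mm or knocked over (distance of any of nut_driver, pin_vise from where it was at the start of the episode above 0.02 m or angle between any of nut_driver, pin_vise's own z axis and vertical above 0.5 rad).
It fails at once if a loose part or the pump on the bench is moved more than 20 mm or knocked over (distance of any of knob_cap0, knob_cap1, knob_cap2, dc_jack, pump from where it was at the start of the episode above 0.02 m or angle between any of knob_cap0, knob_cap1, knob_cap2, dc_jack, pump's own z axis and vertical above 0.5 rad).
It also fails if it takes over 43 s, if anything falls off the work surface, if the arm or the gripper's body presses on something with over 40 N, if the wrist force passes 120 N, or if a joint passes its speed limit or range.

## Working session

There is one attempt and no reset: what is moved stays moved. The work goes in short steps, Python scripts to look and compute and a tool call to move; the robot and the scene stay as the last step left them, time stands still between calls to the robot, and variables do not carry over. Pictures are saved under pics/ and viewed, at most 10 in all, crops included, and the job is handed in when it is done.

Besides the shell and the picture viewer there is one more tool, called after "Call:" as name([rows], argument=value, ...), one row to a line, values as JSON. jog_arm: Moves the arm, as the interface text tells. Its arguments: {"type":"object","properties":{"grip":{"type":"array","items":{"type":"number"}},"linear":{"type":"array","items":{"type":"array","items":{"type":"number"}}},"roll":{"type":"array","items":{"type":"number"}},"force":{"type":"number"}},"required":["grip","linear","roll"]}

```bash
mkdir -p pics; cat > h.py <<'E'
import numpy as np, cv2
from station import sensors, viewer, ctrl
from scipy.spatial.transform import Rotation as R
def snap(n,f):
    im=viewer.snapshot(n); cv2.imwrite('pics/'+f,im[:,:,::-1]); return im
def att(c):
    a=np.array(c['attitude'],float)
    return a if a.shape==(3,3) else R.from_quat(a[[1,2,3,0]]).as_matrix()
def ray(c,u,v,fish=False):
    x=(u-c['cx'])/c['fx'];y=(v-c['cy'])/c['fy']
    if fish:
        r=np.hypot(x,y); s=np.sin(r)/r if r>1e-9 else 1; d=np.array([x*s,y*s,np.cos(r)])
    else: d=np.array([x,y,1.])
    return np.array(c['origin']),att(c)@d
def onz(c,u,v,z,fish=False):
    o,d=ray(c,u,v,fish); return o+d*(z-o[2])/d[2]
def proj(c,p):
    q=att(c).T@(np.array(p)-np.array(c['origin'])); return c['fx']*q[0]/q[2]+c['cx'],c['fy']*q[1]/q[2]+c['cy']
E
python3 - <<'E'
from h import *
print(sensors.observe()); 
a=snap('top','top0.png');b=snap('side','side0.png');c=snap('wrist','wr0.png')
for n in('top','side','wrist'): print(n,viewer.get_calibration(n))
cv2.imwrite('pics/all0.png',cv2.resize(np.hstack([a,b])[:,:,::-1],(800,300)))
cv2.imwrite('pics/top0b.png',cv2.resize(a[:,:,::-1],(800,600),interpolation=cv2.INTER_CUBIC))
cv2.imwrite('pics/side0b.png',cv2.resize(b[:,:,::-1],(800,600),interpolation=cv2.INTER_CUBIC))
E
```

```text
{'t': 0.0, 'joint_positions': array([-1.40201356e+00,  2.87207904e-01,  1.57820393e+00,  2.53573292e-05,
        1.27860432e+00, -1.50014189e-01]), 'joint_vel': array([ 5.31459306e-04, -1.88843916e-03,  6.59053028e-04, -5.65168969e-04,
        6.48838696e-04,  7.85899729e-05]), 'effort': array([-5.30910675e-04, -4.05985022e+01, -2.92623639e+01, -1.85881718e-04,
        5.94663681e-03, -9.82505064e-07]), 'ee_pos': array([ 0.21147259, -0.64031361,  0.22990444]), 'orientation': array([-1.21181180e-03,  9.87322795e-01,  1.58720602e-01,  7.65050154e-07]), 'force': array([ 0.25102242, -0.02201892, -0.35954546]), 'ft_torque': array([ 0.01855037, -0.02825021, -0.01810371]), 'grasp_force': 0.0, 'gripper_width': 0.08506833271751248}
top {'fx': 385.4861346084673, 'fy': 385.4861346084673, 'cx': 256.2384813663811, 'cy': 194.8660471633024, 'origin': array([ 0.34244569, -0.01448621,  1.11075766]), 'attitude': array([ 0.0700202 , -0.6995957 ,  0.70721681, -0.07421192])}
side {'fx': 427.8355061969953, 'fy': 427.8355061969953, 'cx': 255.00461110865106, 'cy': 185.25381874861992, 'origin': array([ 0.51544482, -0.83034181,  0.52527089]), 'attitude': array([-0.49596379,  0.8680072 , -0.02261542,  0.00848298])}
wrist {'fx': 297.3186396354542, 'fy': 297.3186396354542, 'cx': 254.57159349739908, 'cy': 189.22469243978426, 'origin': array([ 0.28163256, -0.61710295,  0.37341013]), 'attitude': array([ 0.11846964,  0.80142895, -0.57973281, -0.08710021])}
```

View pics/top0b.png

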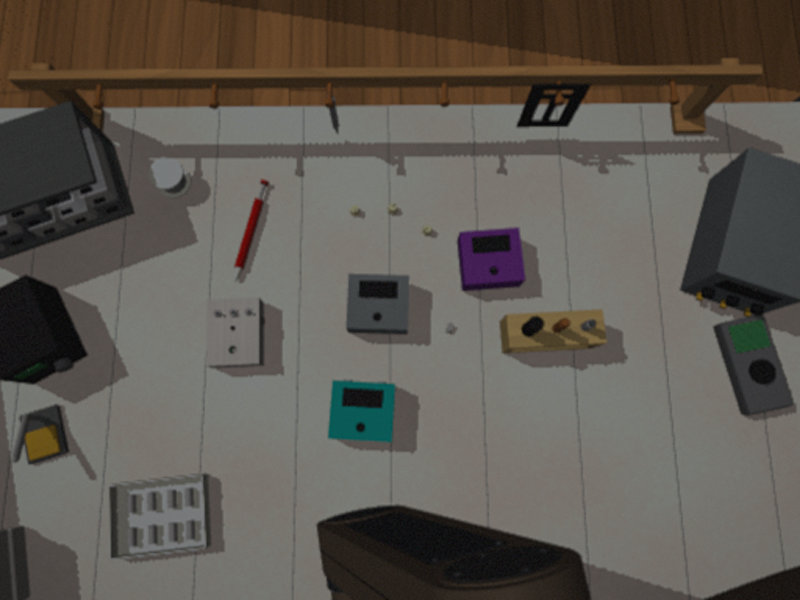

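View pics/side0b.png

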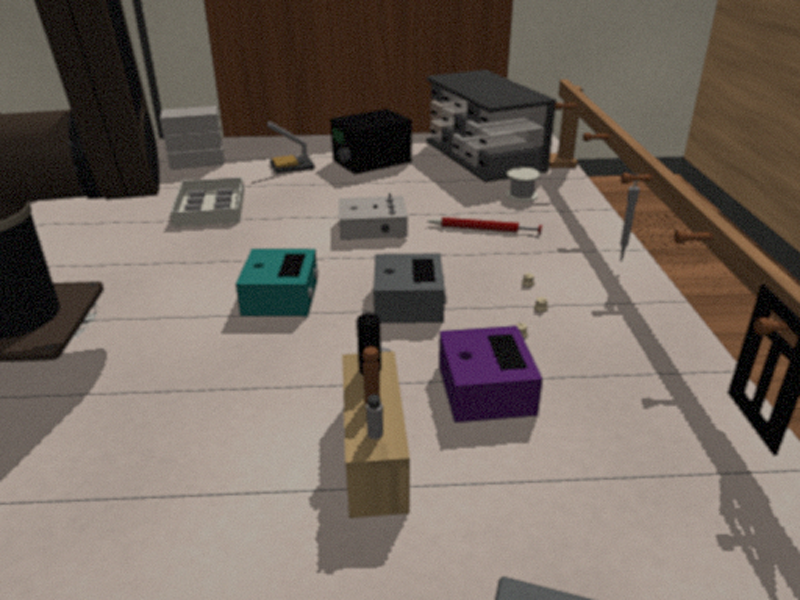

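The top view (800x600 px) shows the middle rack tool with a brown wooden handle at (561,325), between the black nut driver (532,326) and the steel pin vise (589,325). The grey test box has its well at (377,317); its look-alikes are purple (490,258) and turquoise (362,410). The pedal's empty hole is at (233,350), and the small dot at (233,328) is the LED bezel. I choose the brown tool, the grey box and the aluminium pedal, and check them in one close crop.

```bash
python3 - <<'E'
from h import *
t=cv2.imread('pics/top0.png'); s=cv2.imread('pics/side0.png')
ct=viewer.get_calibration('top'); cs=viewer.get_calibration('side')
def cr(i,x,y,w,h): return cv2.resize(i[y:y+h,x:x+w],(400,300),interpolation=cv2.INTER_CUBIC)
# all crops 5x (80x60) top, 
out=np.vstack([np.hstack([cr(t,315,182,80,60),cr(t,205,165,80,60)]),np.hstack([cr(t,112,184,80,60),cr(s,200,195,80,60)])])
cv2.imwrite('pics/crop1.png',out)
def blob(im,c,r,mx):
    g=cv2.cvtColor(im,cv2.COLOR_BGR2GRAY).astype(float); x,y=c
    p=g[y-r:y+r+1,x-r:x+r+1]; w=np.clip(np.median(p)*mx-p,0,None); yy,xx=np.mgrid[y-r:y+r+1,x-r:x+r+1]
    return (w*xx).sum()/w.sum(),(w*yy).sum()/w.sum()
for n,c,r,z in(('well',(241,203),5,.055),('hole',(149,224),5,.044)):
    b=blob(t,c,r,.8); print(n,b,onz(ct,*b,z))
for u,v in((347,274),(408,275),(408,332),(347,331)): print('boxcorner',onz(ct,u*.64,v*.64,.055).round(4))
for u,v in((208,300),(260,299),(262,366),(209,366)): print('pedcorner',onz(ct,u*.64,v*.64,.044).round(4))
for u,v in((502,316),(603,311),(606,347),(506,353)): print('rack',onz(ct,u*.64,v*.64,.075 ).round(4))
E
```

```text
well (np.float64(240.91896024464833), np.float64(202.35443425076448)) [0.54032944 0.02087864 0.055     ]
hole (np.float64(147.88907216494843), np.float64(223.13649484536083)) [0.48632006 0.28000663 0.044     ]
boxcorner [0.6185 0.0738 0.055 ]
boxcorner [ 0.6155 -0.0364  0.055 ]
boxcorner [ 0.5112 -0.035   0.055 ]
boxcorner [0.5141 0.0731 0.055 ]
pedcorner [0.5753 0.3257 0.044 ]
pedcorner [0.5762 0.2319 0.044 ]
pedcorner [0.4548 0.224  0.044 ]
pedcorner [0.4559 0.3176 0.044 ]
rack [ 0.5346 -0.1996  0.075 ]
rack [ 0.5417 -0.3774  0.075 ]
rack [ 0.4781 -0.3775  0.075 ]
rack [ 0.4695 -0.2035  0.075 ]
```

View pics/crop1.png

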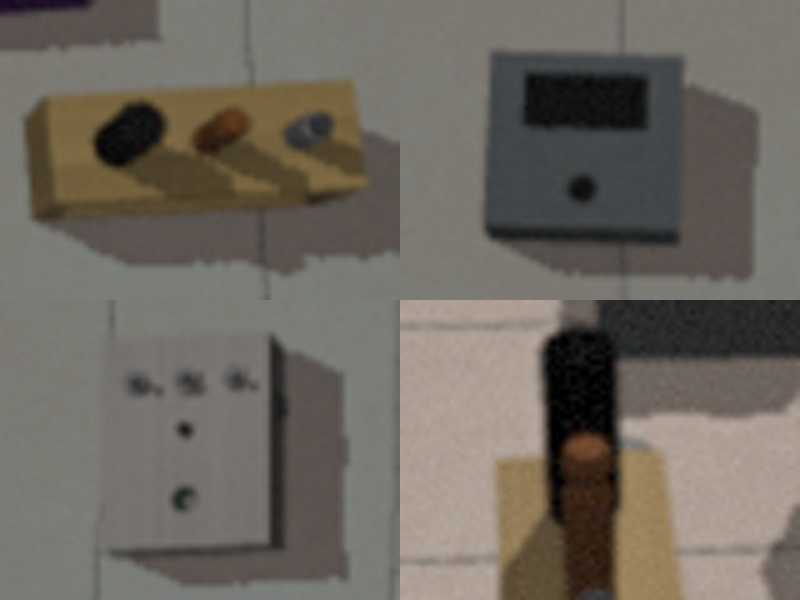

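The crop confirms the choice: the middle tool is the slim brown wooden handle, with its top at about (361,206) in the raw top image and (237,224) in the side image. The grey box well is at raw (241,202) and the pedal hole, with the white cap visible inside, at (148.6,223.3). Box corners give about 104x110 mm and pedal corners 120x94 mm, which match the given sizes. Next I triangulate the stylus.

```bash
python3 - <<'E'
from h import *
ct=viewer.get_calibration('top'); cs=viewer.get_calibration('side')
print(onz(ct,360.8,206,.14),onz(ct,357.5,209,.075), onz(cs,237.0,223.9,.14))
o1,d1=ray(ct,360.8,206);o2,d2=ray(cs,237,223.9)
A=np.array([d1,-d2]).T; k=np.linalg.lstsq(A,o2-o1,rcond=None)[0]; print(o1+k[0]*d1,o2+k[1]*d2)
R0=R.from_quat(np.roll(sensors.observe()['orientation'],-1)).as_matrix(); print(R0.round(3))
p=np.array([.505,-.290,.25])-sensors.observe()['ee_pos']; print((R0.T@p*1000).round(1))
E
```

```text
[ 0.51170528 -0.2887478   0.14      ] [ 0.51483372 -0.29755005  0.075     ] [ 0.51040282 -0.29274467  0.14      ]
[ 0.51206589 -0.28933213  0.13793176] [ 0.51037259 -0.2895213   0.13768996]
[[ 0.95   0.313 -0.   ]
 [ 0.313 -0.95   0.002]
 [ 0.    -0.002 -1.   ]]
[ 388.6 -240.9  -19.2]
```

Call:
jog_arm([
  [39.4, -23.9, 0],
  [39.4, -23.9, 0],
  [39.4, -23.9, 0],
  [39.4, -23.9, 0],
  [39.4, -23.9, 0],
  [39.4, -23.9, 0],
  [39.4, -23.9, 0],
  [39.4, -23.9, 0],
  [39.4, -23.9, 0],
  [39.4, -23.9, 0],
  [0, 0, 0],
  [0, 0, 0],
  [0, 0, 0],
  [0, 0, 0],
  [0, 0, 0],
  [0, 0, 0],
  [0, 0, 0],
  [0, 0, 0],
], grip=[85, 85, 85, 85, 85, 85, 85, 85, 85, 85, 85, 85, 85, 85, 85, 85, 85, 85], roll=[0, 0, 0, 0, 0, 0, 0, 0, 0, 0, -0.185, -0.185, -0.185, -0.185, -0.185, -0.185, -0.185, 0], force=60)

```text
t: 2.4
ee_pos: [0.5106, -0.2904, 0.2309]
orientation: [-0.0, 0.692, 0.721, -0.0]
force: [-1.0, -0.3, -0.5]
gripper_width: 0.0852
grasp_force: 0.0
```

```bash
python3 - <<'E'
from h import *
s=sensors.observe(); c=viewer.get_calibration('wrist'); a=snap('wrist','wr1.png')
print(s['t'],s['ee_pos'],s['joint_positions']); print(R.from_quat(np.roll(s['orientation'],-1)).as_matrix().round(3)); print(c)
import pickle; pickle.dump((s,c),open('wr1.pkl','wb'))
cv2.imwrite('pics/wr1b.png',cv2.resize(a[:,:,::-1],(800,600),interpolation=cv2.INTER_CUBIC))
E
```

```text
2.4 [ 0.51064639 -0.29035355  0.23093552] [-6.89636937e-01  9.59353790e-02  1.79743950e+00  5.49327221e-06
  1.24895321e+00 -7.30541612e-01]
[[-0.041  0.999 -0.001]
 [ 0.999  0.041  0.   ]
 [ 0.    -0.001 -1.   ]]
{'fx': 297.3186396354542, 'fy': 297.3186396354542, 'cx': 254.57159349739908, 'cy': 189.22469243978426, 'origin': array([ 0.50749352, -0.21604531,  0.37413037]), 'attitude': array([0.14644635, 0.98901561, 0.01991412, 0.00224167])}
```

View pics/wr1b.png

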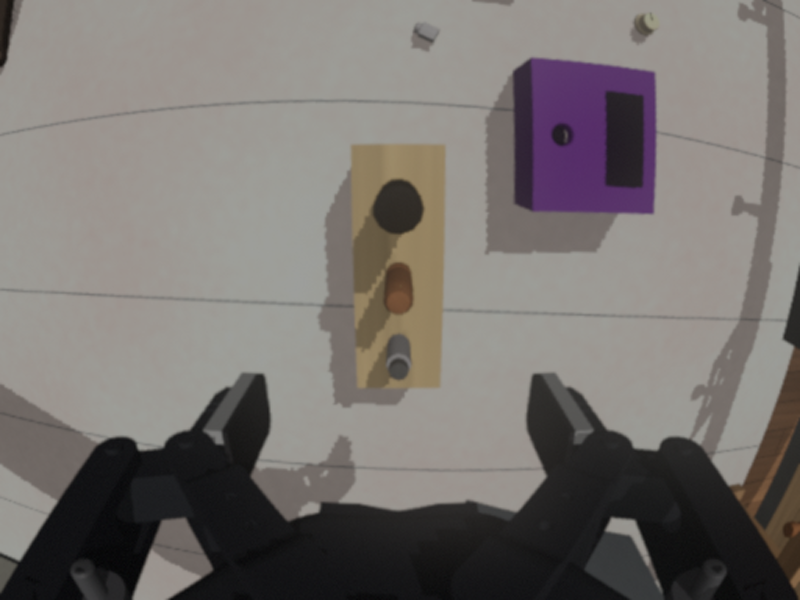

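The wrist view (800x600 px) shows the wooden handle between the fingers with its top disc centred at about (399,301), the nut driver at (398,206), the pin vise at (398,365) and the rack aligned with the gripper.

```bash
python3 - <<'E'
from h import *
import pickle; s,c=pickle.load(open('wr1.pkl','rb'))
R0=R.from_quat(np.roll(s['orientation'],-1)).as_matrix()
for u,v,z in((399,301,.14),(399,270,.075),(398,206,.145),(399,368,.12),(351,145,.075),(444,145,.075),(358,387,.075),(440,387,.075)):
    p=onz(c,(u+.5)*.64-.5,(v+.5)*.64-.5,z,True); print(p.round(4),(R0.T@(p-s['ee_pos'])*1000).round(1))
E
```

```text
[ 0.5106 -0.2897  0.14  ] [ 0.7  0.1 90.9]
[ 0.5106 -0.2886  0.075 ] [1.700e+00 1.000e-01 1.559e+02]
[ 0.5081 -0.2391  0.145 ] [51.3 -0.4 86. ]
[ 0.5126 -0.3384  0.12  ] [-4.820e+01  1.000e-01  1.109e+02]
[ 0.4768 -0.2077  0.075 ] [ 83.9 -30.3 156. ]
[ 0.5358 -0.2053  0.075 ] [ 83.8  28.7 156. ]
[ 0.4844 -0.3769  0.075 ] [-85.4 -29.7 155.9]
[ 0.544  -0.3744  0.075 ] [-85.5  29.9 155.9]
```

Call:
jog_arm([
  [1, 0, 35],
  [0, 0, 35],
  [0, 0, 35],
  [0, 0, 35],
  [0, 0, 0],
  [0, 0, 0],
  [0, 0, 0],
  [0, 0, 0],
  [0, 0, 0],
  [0, 0, 0],
  [0, 0, 0],
  [0, 0, 0],
  [0, 0, 0],
], grip=[85, 85, 85, 85, 85, 10, 10, 10, 10, 10, 10, 10, 10], roll=[0, 0, 0, 0, 0, 0, 0, 0, 0, 0, 0, 0, 0], force=60)

```text
t: 4.08
ee_pos: [0.5113, -0.2899, 0.0924]
orientation: [0.001, 0.692, 0.722, 0.0]
force: [-0.8, 0.6, 5.3]
gripper_width: 0.0151
grasp_force: 58.3
```

Call:
jog_arm([
  [0, 0, -15],
  [0, 0, -25],
  [0, 0, -25],
  [0, 0, -28],
  [0, 0, -28],
  [0, 0, -29],
  [34.4, 4.6, 0],
  [34.4, 4.6, 0],
  [34.4, 4.6, 0],
  [34.4, 4.6, 0],
  [34.4, 4.6, 0],
  [34.4, 4.6, 0],
  [34.4, 4.6, 0],
  [34.4, 4.6, 0],
  [34.4, 4.6, 0],
  [0, 0, 30],
  [0, 0, 30],
  [0, 0, 25],
  [0, 0, 5],
  [0, 0, 0],
], grip=[10, 10, 10, 10, 10, 10, 10, 10, 10, 10, 10, 10, 10, 10, 10, 10, 10, 10, 10, 10], roll=[0, 0, 0, 0, 0, 0, 0, 0, 0, 0, 0, 0, 0, 0, 0, 0, 0, 0, 0, 0])

```text
t: 6.58
ee_pos: [0.539, 0.0215, 0.1518]
orientation: [0.0, 0.692, 0.722, 0.0]
force: [-0.4, -0.5, -0.5]
gripper_width: 0.0154
grasp_force: 58.4
```

```bash
python3 - <<'E'
from h import *
s=sensors.observe(); c=viewer.get_calibration('wrist'); a=snap('wrist','wr2.png')
print(s['t'],s['ee_pos'],s['gripper_width'],s['grasp_force']); print(R.from_quat(np.roll(s['orientation'],-1)).as_matrix().round(3))
import pickle; pickle.dump((s,c),open('wr2.pkl','wb'))
b=snap('side','side2.png')
k=a[120:320,155:355,::-1]
cv2.imwrite('pics/wr2b.png',np.hstack([cv2.resize(k,(500,500),interpolation=cv2.INTER_CUBIC),cv2.resize(b[110:310,200:320,::-1],(300,500),interpolation=cv2.INTER_CUBIC)]))
E
```

```text
6.575 [0.53898752 0.02152771 0.15181427] 0.015427707941051914 58.44269871711731
[[-0.043  0.999  0.   ]
 [ 0.999  0.043 -0.   ]
 [-0.     0.    -1.   ]]
```

View pics/wr2b.png

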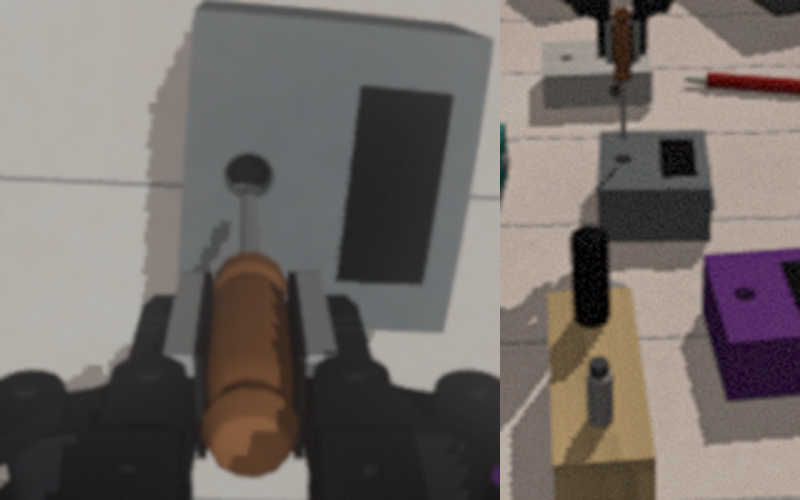

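The crop (2.5x from (155,120)) shows the stylus held upright: its tip is at about (248,189) and the well's mouth is centred at (248,173). In the right half (side view), the tip is over the grey box's well.

```bash
python3 - <<'E'
from h import *
import pickle; s,c=pickle.load(open('wr2.pkl','rb'))
R0=R.from_quat(np.roll(s['orientation'],-1)).as_matrix()
f=lambda u,v:((u+.5)/2.5-.5+155,(v+.5)/2.5-.5+120)
for n,u,v,z in(('tip',248,189,.0744),('well',248,173,.055),('wellL',225,173,.055),('wellR',272,173,.055),('wellT',248,153,.055),('handle low',250,262,.134)):
    p=onz(c,*f(u,v),z,True); print(n,p.round(4),(R0.T@(p-s['ee_pos'])*1000).round(1))
# where would a vertical stylus tip under TCP appear
q=att(c).T@(s['ee_pos']-[0,0,.0774]-np.array(c['origin'])); th=np.arctan2(np.hypot(q[0],q[1]),q[2]); k=th/np.hypot(q[0],q[1])
u,v=c['cx']+c['fx']*q[0]*k,c['cy']+c['fy']*q[1]*k; print('pred tip px',(u-155+.5)*2.5-.5,(v-120+.5)*2.5-.5)
E
```

```text
tip [0.5379 0.0241 0.0744] [ 2.6 -1.  77.4]
well [0.5379 0.0234 0.055 ] [ 2.  -1.  96.8]
wellL [0.5301 0.0231 0.055 ] [ 2.  -8.8 96.8]
wellR [0.546  0.0238 0.055 ] [ 2.   7.1 96.8]
wellT [0.5376 0.0304 0.055 ] [ 9.  -1.  96.8]
handle low [0.5385 0.0254 0.134 ] [ 3.9 -0.3 17.8]
pred tip px 251.0339959861796 196.92267906850032
```

Call:
jog_arm([
  [1, -0.5, 12],
  [0, 0, 11],
  [0, 0, 2.5],
  [0, 0, 2],
  [0, 0, 2],
  [0, 0, 0],
], grip=[10, 10, 10, 10, 10, 10], roll=[0, 0, 0, 0, 0, 0])

```text
t: 7.42
ee_pos: [0.5381, 0.0226, 0.1221]
orientation: [-0.0, 0.692, 0.722, -0.0]
force: [-3.0, 0.2, 4.4]
gripper_width: 0.0157
grasp_force: 58.7
```

Call:
jog_arm([
  [0, 0, 1],
  [0, 0, 0],
  [0, 0, 0],
], grip=[10, 10, 10], roll=[0, 0, 0])

```text
t: 7.8
ee_pos: [0.5382, 0.0225, 0.1213]
orientation: [-0.0, 0.692, 0.722, -0.0]
force: [-2.3, 0.0, 5.8]
gripper_width: 0.0159
grasp_force: 59.0
```

```bash
python3 - <<'E'
from h import *
for i in range(1):
    s=sensors.observe(); print(s['t'],s['ee_pos'],s['force'],s['ft_torque'])
E
```

```text
7.8 [0.53821824 0.02254542 0.1212664 ] [-2.32921415  0.0215613   5.78896456] [0.03573697 0.77266087 0.01790202]
```

Call:
jog_arm([
  [0, 0, 1],
  [0, 0, 0],
  [0, 0, 0.7],
  [0, 0, 0],
], grip=[10, 10, 10, 10], roll=[0, 0, 0, 0])

```text
t: 8.3
ee_pos: [0.5386, 0.0225, 0.121]
orientation: [-0.0, 0.692, 0.722, -0.0]
force: [-4.6, 0.0, 10.4]
gripper_width: 0.0151
grasp_force: 59.9
```

```bash
python3 - <<'E'
from h import *
s=sensors.observe(); c=viewer.get_calibration('wrist'); a=snap('wrist','wr3.png')
print(s['t'],s['ee_pos'],s['force'],s['ft_torque'])
b=snap('side','side3.png')
k=a[120:320,155:355,::-1]
cv2.imwrite('pics/wr3b.png',np.hstack([cv2.resize(k,(500,500),interpolation=cv2.INTER_CUBIC),cv2.resize(b[110:210,220:280,::-1],(300,500),interpolation=cv2.INTER_CUBIC)]))
E
```

```text
8.3 [0.53856949 0.02250116 0.12098219] [-4.61193754  0.02098224 10.37011624] [ 0.12379907  1.18172632 -0.01285486]
```

View pics/wr3b.png

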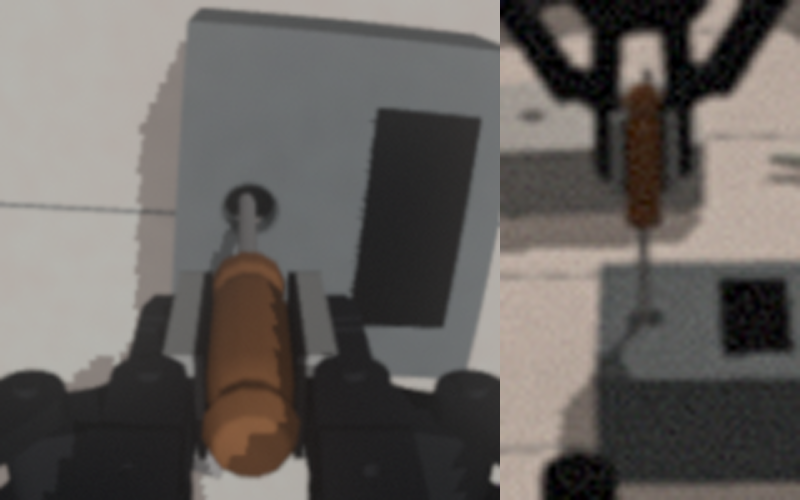

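The picture shows the stylus still upright with its tip inside the well at about (247,205), on the cap. Force jumped to 10 N with almost no further travel, so the start button is fully down. Now I lift off and move to the pedal.

Call:
jog_arm([
  [0, 0, -5],
  [0, 0, -10],
  [0, 0, -13],
  [0, 0, -15],
  [0, 0, 0],
  [32.3, -5.2, 0],
  [32.3, -5.2, 0],
  [32.3, -5.2, 0],
  [32.3, -5.2, 0],
  [32.3, -5.2, 0],
  [32.3, -5.2, 0],
  [32.3, -5.2, 0],
  [32.3, -5.2, 0],
  [0, 0, 10],
  [0, 0, 10],
  [0, 0, 0],
], grip=[10, 10, 10, 10, 10, 10, 10, 10, 10, 10, 10, 10, 10, 10, 10, 10], roll=[0, 0, 0, 0, 0, 0, 0, 0, 0, 0, 0, 0, 0, 0, 0, 0])

```text
t: 10.4
ee_pos: [0.4848, 0.2777, 0.1402]
orientation: [-0.001, 0.692, 0.722, -0.002]
force: [-0.5, 0.5, 0.1]
gripper_width: 0.0157
grasp_force: 58.4
```

```bash
python3 - <<'E'
from h import *
s=sensors.observe(); c=viewer.get_calibration('wrist'); a=snap('wrist','wr4.png')
print(s['t'],s['ee_pos'],s['force'],s['gripper_width'],s['grasp_force']); print(R.from_quat(np.roll(s['orientation'],-1)).as_matrix().round(3))
import pickle; pickle.dump((s,c),open('wr4.pkl','wb'))
k=a[140:280,185:325,::-1]
cv2.imwrite('pics/wr4b.png',cv2.resize(k,(560,560),interpolation=cv2.INTER_CUBIC))
E
```

```text
10.4 [0.4848236  0.27767396 0.14024675] [-0.46276256  0.50494074  0.0799715 ] 0.015715402315348345 58.41040849685669
[[-0.042  0.999 -0.003]
 [ 0.999  0.042 -0.001]
 [-0.001 -0.003 -1.   ]]
```

View pics/wr4b.png

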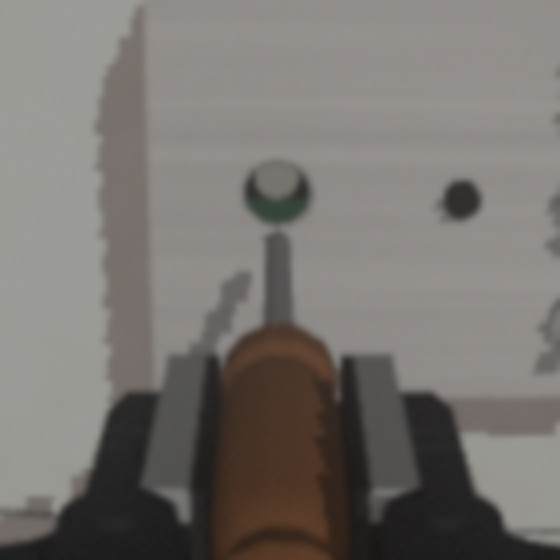

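The crop (4x from (185,140)) shows the pedal's empty hole with the white cap inside, centred at about (278,191). The stylus tip is near (277,238), short of the hole, and the dark LED bezel is at (462,200).

```bash
python3 - <<'E'
from h import *
import pickle; s,c=pickle.load(open('wr4.pkl','rb'))
R0=R.from_quat(np.roll(s['orientation'],-1)).as_matrix()
f=lambda u,v:((u+.5)/4-.5+185,(v+.5)/4-.5+140)
for n,u,v,z in(('tip far edge',277,233,.0632),('tip',277,240,.0632),('hole',278,191,.044),('hT',278,158,.044),('hB',278,224,.044),('hL',244,191,.044),('hR',312,191,.044)):
    p=onz(c,*f(u,v),z,True); print(n,p.round(4),(R0.T@(p-s['ee_pos'])*1000).round(1))
E
```

```text
tip far edge [0.4835 0.2781 0.0632] [ 0.6 -1.  77. ]
tip [0.4836 0.2767 0.0632] [-0.8 -1.  77.1]
hole [0.4835 0.281  0.044 ] [ 3.5 -0.9 96.2]
hT [0.4832 0.2881 0.044 ] [10.6 -0.9 96.2]
hB [0.4838 0.2737 0.044 ] [-3.8 -0.9 96.3]
hL [0.4764 0.2807 0.044 ] [ 3.5 -8.  96.3]
hR [0.4906 0.2813 0.044 ] [ 3.5  6.3 96.2]
```

Call:
jog_arm([
  [4.8, 0, 0],
  [0, 0, 8],
  [0, 0, 8],
  [0, 0, 8],
  [0, 0, 7],
  [0, 0, 0],
], grip=[10, 10, 10, 10, 10, 10], roll=[0, 0, 0, 0, 0, 0])

```text
t: 11.2
ee_pos: [0.4848, 0.2835, 0.1101]
orientation: [-0.0, 0.692, 0.722, -0.001]
force: [0.2, 0.3, 0.1]
gripper_width: 0.0152
grasp_force: 58.4
```

Call:
jog_arm([
  [0, 0, 3],
  [0, 0, 2],
  [0, 0, 2],
  [0, 0, 1],
  [0, 0, 0],
], grip=[10, 10, 10, 10, 10], roll=[0, 0, 0, 0, 0])

```text
t: 11.82
ee_pos: [0.4857, 0.2838, 0.1037]
orientation: [0.0, 0.692, 0.722, 0.0]
force: [-1.5, 0.2, 3.5]
gripper_width: 0.0156
grasp_force: 58.6
```

```bash
python3 - <<'E'
from h import *
s=sensors.observe(); c=viewer.get_calibration('wrist'); a=snap('wrist','wr5.png'); b=snap('top','top5.png'); d=snap('side','side5.png')
print(s['t'],s['ee_pos'],s['force'],s['ft_torque'])
f=lambda k:cv2.resize(k[:,:,::-1],(400,400),interpolation=cv2.INTER_CUBIC)
cv2.imwrite('pics/wr5b.png',np.hstack([f(a[140:240,205:305]),f(d[80:180,200:300])]))
E
```

```text
11.825 [0.48574489 0.28384784 0.10366501] [-1.48442115  0.15543547  3.50279456] [-0.12439923  0.18389297  0.00546153]
```

View pics/wr5b.png

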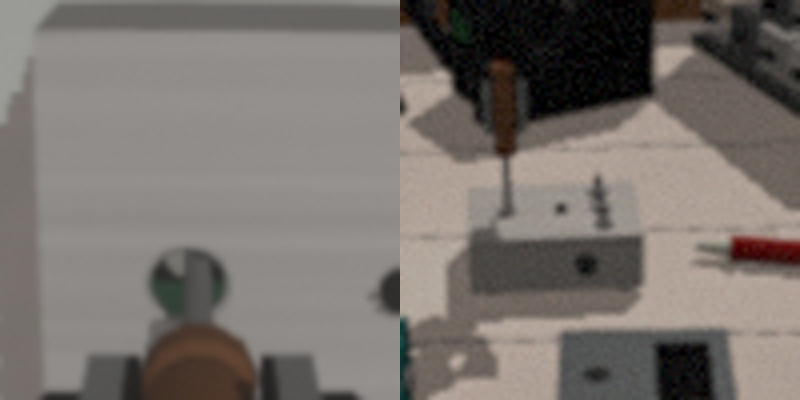

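The crop shows the shaft through the pedal hole, whose centre is at (188,284), with the shaft about 2 mm right of centre at (200,284). I back off, centre it and press to the bottom.

Call:
jog_arm([
  [0, 0, -7],
  [-1.5, -2, 0],
  [0, 0, 4],
  [0, 0, 2],
  [0, 0, 2],
  [0, 0, 1.5],
  [0, 0, 0],
  [0, 0, 0],
], grip=[10, 10, 10, 10, 10, 10, 10, 10], roll=[0, 0, 0, 0, 0, 0, 0, 0])

```text
t: 12.98
ee_pos: [0.4837, 0.2823, 0.1021]
orientation: [-0.0, 0.692, 0.722, -0.0]
force: [-2.8, -2.0, 9.2]
gripper_width: 0.0157
grasp_force: 59.7
```

Call:
jog_arm([
  [0, 0, 0.3],
  [0, 0, 0],
  [0, 0, 0],
  [0, 0, 0],
], grip=[10, 10, 10, 10], roll=[0, 0, 0, 0])

```text
t: 13.48
ee_pos: [0.4837, 0.2823, 0.102]
orientation: [-0.0, 0.692, 0.722, -0.0]
force: [-3.8, -0.7, 10.0]
gripper_width: 0.0155
grasp_force: 59.7
```

```bash
python3 - <<'E'
from h import *
s=sensors.observe(); a=snap('wrist','wr6.png'); b=snap('top','top6.png')
print(s['t'],s['ee_pos'],s['force'],s['gripper_width'],s['grasp_force'])
f=lambda k:cv2.resize(k[:,:,::-1],(400,400),interpolation=cv2.INTER_CUBIC)
cv2.imwrite('pics/wr6b.png',np.hstack([f(a[140:240,205:305]),f(b[110:310,140:340])]))
E
```

```text
13.475 [0.48374134 0.2823228  0.10203898] [-3.8187619  -0.72322835 10.02773068] 0.015480686303367757 59.73010718822479
```

View pics/wr6b.png

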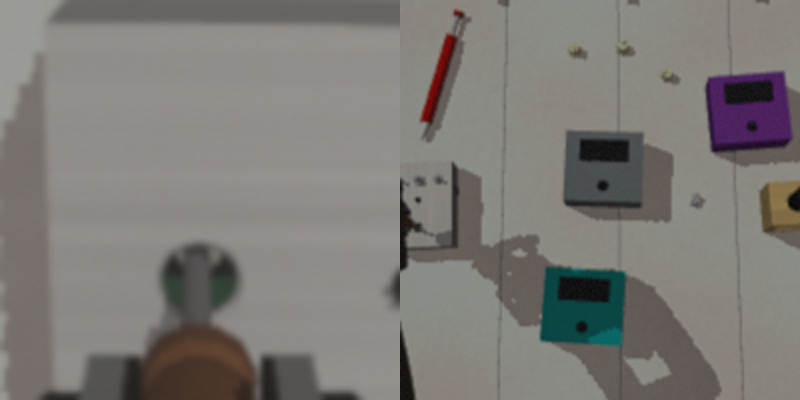

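The shaft is now centred in the hole at (198,278), with the cap visible on both sides. The push is 10 N with no further travel, so the reset button is fully down, and the loose parts in view are undisturbed. I hand the job in.

```bash
python3 -c "
from station import ctrl; print(ctrl.finish_job())"
```

```text
the job is handed in; nothing more can be done
None
```

I pressed the start button fully down with the stylus and released it, then handed the job in at about 13.5 s with the gripped stylus holding the reset button down at about 10 N; the hand-in returned no verdict.

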